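Seat the sensor card in the bench meter

TASK

Take the green sensor card by its yellow tab out of its cradle, slide it gently down the two card guides of the bench meter, its component side towards the meter's display, and rest it on the sprung contacts without letting it drop. Then swing the two red-tipped ejector levers inward, one after the other, until the card is held firmly down on its hard seat at both ends; press each lever until it comes up firm, and do not force it further. Leave the blue spare card and the other things on the bench where they are.

Things in the scene. Friction and masses are not known exactly. Their poses are not given: they have to be found in the camera images.
- card: Sensor card: upright green board 5 thick (x), 120 wide (y), 62 high, 150 g, with a yellow tab (12 x 40 x 43 high) on the middle of its top edge. The rest of the top edge (|y| 20 to 60, z 62) is the shoulder the levers press. Origin: middle of the bottom edge; -x is the component side (chips stand out 4). It starts 32 deep in its cradle's slot: lift 40 to free it.
- card_tab (a point): The point to grip on the yellow tab, on its centre line, 90 above the card's bottom edge; close the fingers along the card's x (12 wide).
- card_face (a point): A point 20 in front of the card's component side (card x = -20, z = 35).
- dock: Bench meter (fixed): grey base 95 (x) by 220 (y) by 20 high, white console with display at its -x side (x -94 to -38, 30 high), and on top an open card bay between two dark upright guides that face each other along y. Origin: middle of the bay at table height, z up. The card goes straight down at dock x = 0, y = 0, its width along dock y.
- bay_mouth (a point): Middle of the bay's mouth, 103 above the table (dock x = y = 0). Guides cover |y| 52 to 68. Each is a slot 7.5 wide in x for the 5 board edge; slot bottoms are 124 apart in y for the 120 board. Straight from z 20 to 90; white flared lips, z 90 to 103, open the mouth about 6 more on each side.
- socket: Black socket at the foot of the bay. Origin: in the bay's middle, 40 above the table. In it a hard seat for the card's bottom edge is packed up by 0 to 6, unknown each time, so the height at which the card is home must be felt. A card just lowered in rests on two brass spring contacts 4 above that seat (3 N together, 7 N at home) and rises again unless both levers hold it.
- contact_left (a joint): How far (m) the brass spring contact at the socket's +y end is pushed down: 0 free or card just resting, 0.004 when that end of the card is home on the hard seat.
- contact_right (a joint): The same for the contact at the -y end.
- lever_left (a joint): Angle of the lever at the dock's +y end. 0: its nose (26 long, tip radius 4) points level inward over the card's shoulder. Grows as the red bar swings up and outward; limits -0.3 to 1.35; starts 1.15 to 1.3, nose clear of the bay. Stiff (0.15 N m): stays where left and holds the card. Meets the card about 0.15 before home; home, -0.15 to 0.15 by the seat's height, is felt as a firm stop.
- lever_right (a joint): The same for the lever at the dock's -y end (mirror image; also grows outward).
- lever_left_hinge (a point): Axis of the left lever, along dock x, at dock y = +77, z = 109. The bar is 70 from it, leaning 0.5 rad inward of vertical when the joint reads 0.
- lever_right_hinge (a point): The same for the right lever, at dock y = -77.
- lever_left_bar (a point): Centre of the left lever's red bar, round, 14 in diameter, 30 long along dock x, 157 to 180 above the table over the swing. Push it inward from its outer side with closed fingers: 3 to 4 N swing it, 7 to 9 N press it firm. Past that stop each newton on the bar presses the card about 2.7 times as hard.
- lever_right_bar (a point): The same on the right lever.
- card_cradle: White cradle (fixed) that holds the sensor card at first: base 60 by 90 by 6 high, two walls 38 high in all with a 6.6 slot along its y. Origin: middle of its underside.
- spare: Bystander: the spare card, same shape, blue board with grey tab, in the other white cradle, at least 120 from the sensor card. Origin as for the card.
- cup_clear: Bystander: clear sample cup, 62 across, 75 high; origin under its centre.
- cup_white: Bystander: white sample cup, 62 across, 75 high; origin under its centre.
- buffer_bottle: Bystander: white bottle with yellow label, 56 across, 130 high; origin under its centre.
- jar: Bystander: amber jar, 60 across, 80 high; origin under its centre.
Not all that is in view belongs to the job. There is more than one size of the card; the one meant has the size given above.

How it is judged (in metres and radians):
On the way:
1. the card stands in both guides, down on the spring contacts, with both levers still open (z of card in the frame of socket below 0.013 m and contact force between card and socket above 0.5 N and horizontal distance between card and socket below 0.006 m and angle between the y axis of card and the y axis of dock, either way round below 0.06 rad and value of joint each of lever_left, lever_right above 0.6 rad), for 0.2 s.
At the end, for the whole second after the job is handed in: The card stands in the guides (within 6 mm, 0.06 rad), component side to the display, still and let go; both contacts pushed down over 2.5 mm of their 4; the levers swung in (below 0.3 rad) hold it on the hard seat with over 8.5 N (the springs alone make 7) (value of joint each of contact_left, contact_right above 0.0025 m and contact force between card and socket above 8.5 N and horizontal distance between card and socket below 0.006 m and angle between the y axis of card and the y axis of dock, either way round below 0.06 rad and x of card_face in the frame of dock below 0 m and value of joint each of lever_left, lever_right below 0.3 rad and linear speed of card below 0.02 m/s); the robot touches nothing.
It fails at once if the card is pressed on the socket with more than 32 N (contact force between card and socket above 32 N).
It fails at once if the card is jammed or pressed against the guides or levers with more than 32 N (contact force between card and dock above 32 N).
It fails at once if the card is let fall in the guides (faster than 0.35 m/s) (z of card in the frame of dock below 0.1 m and horizontal distance between card and dock below 0.03 m and linear speed of card above 0.35 m/s).
It fails at once if the spare card or another bystander is moved by more than 30 mm (distance of any of cup_clear, cup_white, buffer_bottle, jar, spare from where it was at the start of the episode above 0.03 m).
It also fails if it takes over 72 s, if anything falls off the work surface, if the arm or the gripper's body presses on something with over 40 N, if the wrist force passes 120 N, or if a joint passes its speed limit or range.

ROBOT

A 6-joint arm with a two-finger parallel gripper is mounted at the origin on the work surface. World frame = base frame: x ahead of the robot, y to its left, z up, the work surface at z = 0. Lengths are in m, angles in degrees, forces in N, time in s.
With the tool pointing down it reaches from about 0.375 to 0.9 m from the base axis. Payload 3.1 kg.
Tool frame: the origin (TCP) lies on the centre line of the jaws, within the pads' length; the fingertips stand 14 mm ahead of it and the grasp point (between the pads) lies 5 mm behind it (bot.tips_ahead is the distance from the TCP to the fingertips, in m); z points along the fingers, y is the line along which they close (so a half turn about z gives the same grasp; the last joint's range is limited). The gripper opens to 87 mm and grips with 3 to 60 N. Pads are 19 mm wide; open, the fingers measure 117 mm over their backs; the gripper's body (75 mm by 190 mm) begins 51 mm behind the grasp point.
Start: joints at [64.372, 30.224, 82.088, -0, 67.689, -10.227], TCP at [0.166, 0.603, 0.237] pointing down, gripper open.
Joint ranges: [-176.69, 176.69], [-43.24, 126.21], [12.49, 139.97], [-82, 262], [0, 151.66], [-163.58, 163.58]. Speed limits (degrees/s): [159.86, 159.86, 180, 180, 180, 180].

INTERFACE

Orientations are given as a 3x3 rotation matrix whose columns are the frame's x, y, z axes.
In Python, from rig import bot gives the robot as it stands.
- The arm moves only by the tool play_rows, never from a script. Its argument "moves" is a list that holds one entry, the list of rows, each a list of 6 numbers: the shift along the tool's x, y, z in mm, then the turn, a rotation vector about the tool's x, y, z in rad. A call has 1 to 5 rows; each row shifts and turns the commanded pose from where the row before left it, along the tool's axes as they then stand; what a row does not reach is not made up. A row lasts 1/10 s, in which the tool goes at most 50 mm and 8.59 degrees, less where a joint would pass 70% of its speed; a pose out of reach is approached as far as the arm can. A call with a gripper value outside its range is refused whole. "fingers" is the opening, from -1 (shut) to 1 (fully open), set as the call begins (left out, the last holds). The fingers move at their own pace and stop on an object; the grip force is fixed at half the most. Time passes only in rows, so rows that do not move let the fingers close. It gives the time, the measured TCP pose, the force, the opening and the grip force at its end, in the units of the state.
- bot.read_state(): the state, without advancing time (a new reading comes with each control period).
- bot.capture(name): name is "scene" or "top"; returns a dict with "image" (400x640x3 uint8, blue, green, red), "fx", "fy", "cx", "cy" (pixels), "R" (3x3) and "t" (3): a world point X has camera coordinates R X + t. Camera axes: x right, y down, z forward; pixel columns grow to the right and rows downward; lengths in m; the calibration is good to about 2 mm. A picture is of the moment at which its call begins. There is no depth.
- bot.hand_in(): hands the job in; it is judged then, once.
Trained networks look in a picture, given as the dict that the camera call returned (one of the last four; its "shot" number tells which), for a name from the list of things; names that differ only in an ending like _2 or _b are one class to them, and where a whole thing is asked for, a point or a joint stands for the part that bears it (a point fixed in the world has none). Each returns a list of dicts, best first, with "confidence" (0 to 1); they miss things now and then, are a little off and sometimes report something else, mostly with a low value. They report only what shows in the picture. A call takes as long as a camera call. They do not tell look-alikes from the thing itself.
- bot.search_frame(picture, query): "centre" ([column, row] in pixels, amid what is visible of it).
- bot.silhouettes(picture, query): "pixels" (400x640 bool, what is visible of it) and "centre" ([column, row] in pixels, amid what is visible of it).
- bot.pinpoint(picture, query): "centre" ([column, row] in pixels: a listed point, or the origin of a listed thing).
The state is a dict: "time_s": time; "joint_positions": joint angles; "qvel": joint speeds; "tau": joint torques, N m; "position": TCP position; "tcp_rot": TCP orientation; "force": force on the tool from outside, world axes, zero at the start; "moment": the same for the moment, N m; "opening": opening from 0.0 (shut) to 1.0 (fully open); "grasp_force": force on a finger pad.
Only numpy, scipy, OpenCV 4.12 (cv2) and the standard library are available. Lean on these libraries where they do the work, as an engineer would, in place of code of your own. Each camera call takes 0.05 s, during which the arm holds its last target. There are 200 camera calls.

## Working session

There is one attempt and no reset: what is moved stays moved. The work goes in short steps, Python scripts to look and compute and a tool call to move; the robot and the scene stay as the last step left them, time stands still between calls to the robot, and variables do not carry over. Pictures are saved under pics/ and viewed, at most 10 in all, crops included, and the job is handed in when it is done.

Besides the shell and the picture viewer there is one more tool, called as name(argument=value, ...), one argument or row to a line, values as JSON. play_rows: Moves the arm, as the interface text tells. Its arguments: {"type":"object","properties":{"moves":{"type":"array","items":{"type":"array","items":{"type":"array","items":{"type":"number"}}}},"fingers":{"type":"number"}},"required":["moves"]}

```bash
mkdir -p pics
cat > h.py <<'E'
import numpy as np, cv2
from rig import bot
def ray(c,px):
    R=np.array(c["R"]);t=np.array(c["t"])
    d=R.T@np.array([(px[0]-c["cx"])/c["fx"],(px[1]-c["cy"])/c["fy"],1.]);return -R.T@t,d
def atz(c,px,z):
    o,d=ray(c,px);return o+d*(z-o[2])/d[2]
def tri(a,pa,b,pb):
    A=[];y=[]
    for c,p in((a,pa),(b,pb)):
        o,d=ray(c,p);d/=np.linalg.norm(d);P=np.eye(3)-np.outer(d,d);A.append(P);y.append(P@o)
    A=np.vstack(A);y=np.hstack(y);x,*_=np.linalg.lstsq(A,y,rcond=None);return x,np.linalg.norm(A@x-y)
def proj(c,X):
    p=np.array(c["R"])@X+np.array(c["t"]);return np.array([c["fx"]*p[0]/p[2]+c["cx"],c["fy"]*p[1]/p[2]+c["cy"]])
E
python3 - <<'E'
from h import *
np.set_printoptions(precision=4,suppress=True)
s=bot.capture("scene");t=bot.capture("top")
cv2.imwrite("pics/s0.png",s["image"]);cv2.imwrite("pics/t0.png",t["image"])
import pickle;pickle.dump((s,t),open("c0.pkl","wb"))
for c in(s,t): print(-np.array(c["R"]).T@c["t"],np.array(c["R"])[2],c["fx"])
for q in "card card_tab card_face dock bay_mouth socket lever_left_hinge lever_right_hinge lever_left_bar lever_right_bar card_cradle spare".split():
    a=bot.pinpoint(s,q);b=bot.pinpoint(t,q)
    f=lambda l:[(np.round(d["centre"],1).tolist(),round(d["confidence"],2)) for d in l[:3]]
    print(q,f(a),f(b), tri(s,a[0]["centre"],t,b[0]["centre"]) if a and b else "")
st=bot.read_state();print(st["position"],st["tcp_rot"],st["time_s"],st["force"])
E
```

```text
[1.4988 0.1147 0.8022] [-0.8159 -0.1198 -0.5657] 379.0853468911972
[ 0.3595 -0.0367  1.5458] [ 0.1201  0.0092 -0.9927] 477.76056888090386
card [([377.3, 253.9], 0.83), ([440.7, 245.2], 0.75), ([423.8, 278.4], 0.65)] [([207.9, 207.0], 0.91), ([231.1, 158.3], 0.64), ([268.9, 182.2], 0.58)] (array([ 0.5506,  0.2598, -0.0092]), np.float64(0.14363247489464148))
card_tab [([448.4, 215.3], 0.95), ([425.3, 266.1], 0.74), ([379.2, 230.6], 0.69)] [([194.5, 198.9], 0.98), ([223.4, 156.4], 0.65), ([268.6, 174.7], 0.64)] (array([0.5461, 0.3648, 0.127 ]), np.float64(0.0062064982426883915))
card_face [([435.3, 233.6], 0.88), ([420.2, 270.7], 0.82), ([382.0, 239.7], 0.67)] [([212.8, 198.6], 0.58), ([231.4, 163.3], 0.56), ([265.0, 186.7], 0.46)] (array([0.5559, 0.3312, 0.0606]), np.float64(0.0006609887491737441))
dock [([291.8, 230.2], 0.57), ([375.3, 255.0], 0.19)] [] 
bay_mouth [([292.8, 210.3], 0.67), ([380.2, 239.4], 0.19)] [([358.7, 203.7], 0.67)] (array([ 0.5331, -0.121 ,  0.0927]), np.float64(0.006279841397444325))
socket [([291.4, 224.6], 0.74), ([388.0, 225.0], 0.38)] [([355.7, 205.7], 0.7)]
[... 430 characters left out ...]
0.0063, 0.1537]), np.float64(0.007566644929634562))
lever_right_bar [([253.9, 189.3], 0.59)] [([400.7, 205.9], 0.44), ([252.8, 234.5], 0.3), ([268.9, 187.1], 0.25)] (array([ 0.5193, -0.2434,  0.1543]), np.float64(0.0014770171548192238))
card_cradle [([377.0, 252.6], 0.64), ([289.5, 209.2], 0.46)] [([267.2, 182.4], 0.91), ([434.1, 262.7], 0.57)] (array([0.6142, 0.1622, 0.0161]), np.float64(0.005318540912696634))
spare [([389.5, 225.4], 0.94)] [([255.1, 233.4], 0.53), ([360.3, 204.5], 0.25)] (array([ 0.4498,  0.2027, -0.0019]), np.float64(0.004227720574242301))
[0.1659 0.6025 0.2366] [[-0.9641  0.2656 -0.    ]
 [ 0.2656  0.9641 -0.    ]
 [ 0.     -0.     -1.    ]] 1.3 [ 0.1007  0.0354 -0.8562]
```

View pictures.

View pics/s0.png

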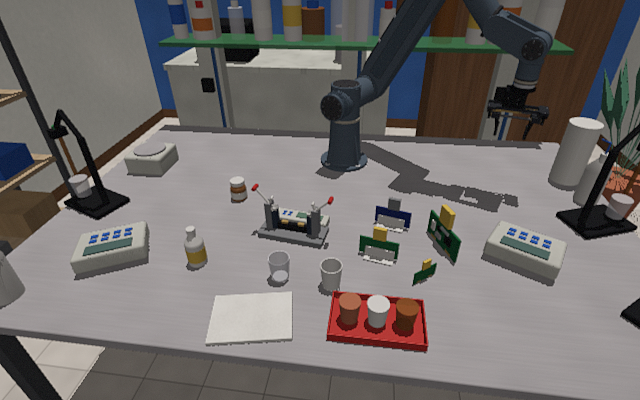

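View pics/t0.png

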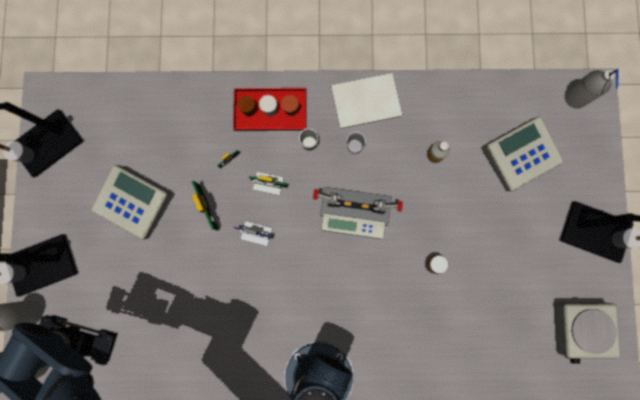

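Run:
```python
import pickle,cv2,numpy as np
s,t=pickle.load(open("c0.pkl","rb"))
a=cv2.resize(s["image"][185:285,340:470],None,fx=5,fy=5,interpolation=cv2.INTER_CUBIC)[:, :650]
b=cv2.resize(s["image"][175:255,240:350],None,fx=5,fy=5,interpolation=cv2.INTER_CUBIC)
c=cv2.resize(t["image"][160:250,230:420],None,fx=4,fy=4,interpolation=cv2.INTER_CUBIC)
cv2.imwrite("pics/a.png",a);cv2.imwrite("pics/b.png",b);cv2.imwrite("pics/c.png",c)
```

```text
(no output)
```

View pics/a.png

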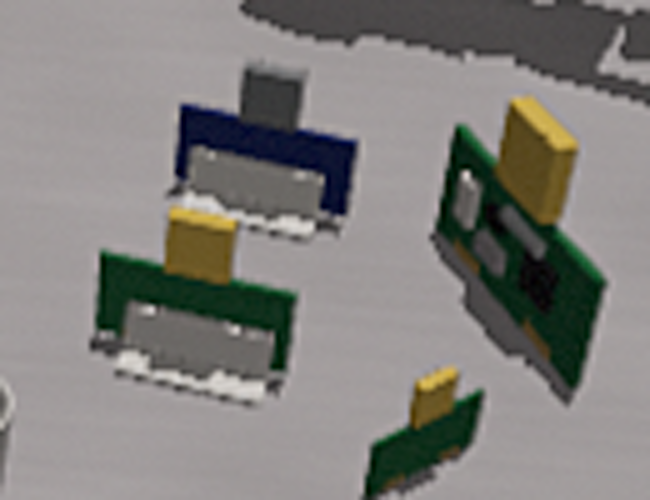

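View pics/c.png

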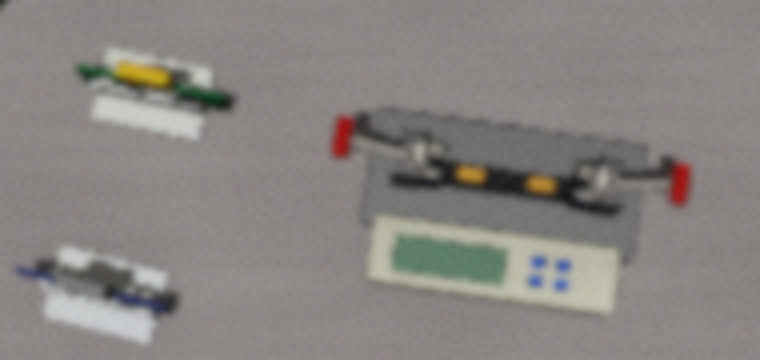

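View pics/b.png

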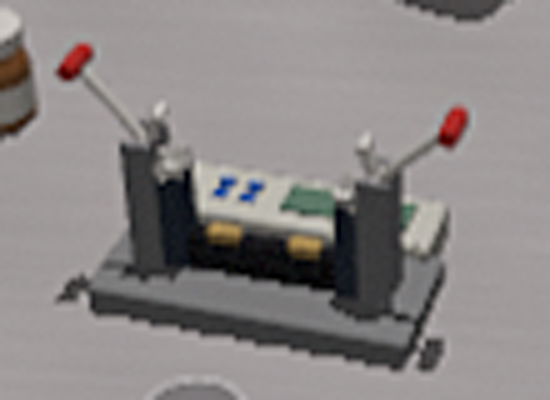

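```bash
cat > fit.py <<'E'
from h import *
from scipy.optimize import minimize, least_squares
import itertools
def box(x0,x1,y0,y1,z0,z1): return np.array(list(itertools.product((x0,x1),(y0,y1),(z0,z1))))/1000.
TAB=box(-6,6,-20,20,62,105)
def pose(x,y,a,z,P):
    c,s=np.cos(a),np.sin(a);R=np.array([[c,-s,0],[s,c,0],[0,0,1]]);return P@R.T+[x,y,z]
def render(c,boxes,roi,S=6):
    r0,r1,c0,c1=roi;m=np.zeros(((r1-r0)*S,(c1-c0)*S),np.uint8)
    for B in boxes:
        p=np.array([proj(c,X) for X in B]);p=(p+0.5-[c0,r0])*S-0.5
        cv2.fillConvexPoly(m,cv2.convexHull(np.round(p*16).astype(np.int32)),1,shift=4)
    return cv2.resize(m.astype(np.float32),None,fx=1/S,fy=1/S,interpolation=cv2.INTER_AREA)
def hsv(c): return cv2.cvtColor(c["image"],cv2.COLOR_BGR2HSV)
def mask(c,lo,hi,roi):
    r0,r1,c0,c1=roi;return cv2.inRange(hsv(c)[r0:r1,c0:c1],lo,hi).astype(np.float32)/255
YEL=((18,110,60),(32,255,255));GRN=((40,90,20),(90,255,255))
E
cat > f1.py <<'E'
from fit import *; import pickle
np.set_printoptions(precision=4,suppress=True)
s,t=pickle.load(open("c0.pkl","rb"))
# card
rs=(220,280,352,408);rt=(165,200,243,300)
ms=[mask(s,*YEL,rs),mask(t,*YEL,rt)];mg=[mask(s,*GRN,rs),mask(t,*GRN,rt)]
print("px",[m.sum() for m in ms+mg])
TOPB=box(-2.5,2.5,-60,60,32,62)
def cost(p,full=False):
    e=0
    for c,roi,y,g in((s,rs,ms[0],mg[0]),(t,rt,ms[1],mg[1])):
        ry=render(c,[pose(*p[:3],.006,TAB)],roi)
        rb=render(c,[pose(*p[:3],.006,TAB),pose(*p[:3],.006,TOPB)],roi)
        k=[((ry-y)**2).sum(),((rb-np.maximum(y,g))**2).sum()]
        if full: print(ry.sum(),y.sum(),rb.sum(),np.maximum(y,g).sum(),k)
        e+=sum(k)
    return e
c0=tri(s,[379.2,230.6],t,[268.6,174.7]);print("tab tri",c0)
best=min((minimize(cost,[c0[0][0],c0[0][1],a],method="Nelder-Mead",options=dict(initial_simplex=np.array([[0,0,0],[.006,0,0],[0,.006,0],[0,0,.08]])+[c0[0][0],c0[0][1],a],xatol=1e-4)) for a in(-.25,-.12,0)),key=lambda r:r.fun)
print("card",best.x,best.fun);cost(best.x,True)
# dock
def cents(c,lo,hi,roi,n):
    r0,r1,c0,c1=roi;m=cv2.inRange(hsv(c)[r0:r1,c0:c1],lo,hi)
    k,l,st,ce=cv2.connectedComponentsWithStats(m);i=np.argsort(-st[1:,4])[:n]+1
    return sorted([(ce[j]+[c0,r0]).tolist()+[int(st[j,4])] for j in i])
def red(c,roi):
    r0,r1,c0,c1=roi;h=hsv(c)[r0:r1,c0:c1];m=(((h[...,0]<8)|(h[...,0]>172))&(h[...,1]>140)).astype(np.uint8)
    k,l,st,ce=cv2.connectedComponentsWithStats(m);i=np.argsort(-st[1:,4])[:2]+1
    return sorted([(ce[j]+[c0,r0]).tolist()+[int(st[j,4])] for j in i])
Rs,Rt=red(s,(175,215,245,340)),red(t,(180,220,305,410))
Bs=cents(s,(15,90,90),(30,255,255),(210,235,270,315),2);Bt=cents(t,(12,90,90),(30,255,255),(195,215,335,375),2)
print(Rs,Rt,Bs,Bt)
L=tri(s,Rs[1][:2],t,Rt[0][:2]);R=tri(s,Rs[0][:2],t,Rt[1][:2]);print("bars L,R",L,R)
bl=tri(s,Bs[1][:2],t,Bt[0][:2]);br=tri(s,Bs[0][:2],t,Bt[1][:2]);print("brass",bl,br)
def w(p,x,y,z): return pose(p[0],p[1],p[2],0,np.array([[x,y,z]]))[0]
def bar(p,sg,a):
    th=.5-a  # inward lean
    return w(p,0,sg*(.077-.07*np.sin(th)),.109+.07*np.cos(th))
def res(p):
    r=[]
    for X,a,b in((bar(p,1,p[3]),Rs[1],Rt[0]),(bar(p,-1,p[4]),Rs[0],Rt[1])):
        r+=[*(proj(s,X)-a[:2]),*(proj(t,X)-b[:2])]
    for sg,a,b in((1,Bs[1],Bt[0]),(-1,Bs[0],Bt[1])):
        X=w(p,0,sg*p[5],p[6]);r+=[*(proj(s,X)-a[:2]),*(proj(t,X)-b[:2])]
    return np.array(r)
m=least_squares(res,[.535,-.12,-.1,1.2,1.2,.014,.05]);print("dock",m.x);print(m.fun)
for c,n in((s,"s"),(t,"t")):
    print(n,"mouth",proj(c,w(m.x,0,0,.103)),"hingeL",proj(c,w(m.x,0,.077,.109)),"hingeR",proj(c,w(m.x,0,-.077,.109)))
E
python3 f1.py
```

```text
px [np.float32(173.0), np.float32(66.0), np.float32(349.0), np.float32(36.0)]
tab tri (array([0.6225, 0.1541, 0.1076]), np.float64(0.005891660199143457))
card [ 0.6135  0.1599 -0.23  ] 173.66049194335938
201.22223 173.0 530.5833 522.0 [np.float32(19.91821), np.float32(92.06558)]
86.083336 66.0 160.0 102.0 [np.float32(15.945215), np.float32(45.731483)]
[[254.56, 186.72, 25], [330.0, 200.0, 27]] [[315.24242424242425, 193.87878787878788, 33], [399.45714285714286, 205.4, 35]] [[284.2631578947368, 220.73684210526315, 19], [300.5263157894737, 223.42105263157896, 19]] [[347.2258064516129, 203.06451612903226, 31], [364.92857142857144, 205.64285714285714, 28]]
bars L,R (array([0.5556, 0.0059, 0.1581]), np.float64(0.00032042005583849434)) (array([ 0.5198, -0.2391,  0.1646]), np.float64(0.0003331711128443434))
brass (array([ 0.5414, -0.0917,  0.0485]), np.float64(0.0002465480665465249)) (array([ 0.533 , -0.1476,  0.0479]), np.float64(0.00017038652634512421))
dock [ 0.5372 -0.1198 -0.1456  1.2951  1.1709  0.0282  0.0481]
[-0.0872  0.0229 -0.0619  0.0233 -0.0186  0.19   -0.1426  0.0804 -0.0846
  0.0578 -0.0133  0.0655 -0.0695 -0.0575 -0.005  -0.0138]
s mouth [291.367  208.3873] hingeL [314.4343 210.6091] hingeR [268.7871 203.2002]
t mouth [357.0423 202.2487] hingeL [331.9785 198.4573] hingeR [382.4002 205.5648]
```

```bash
cat > f2.py <<'E'
from fit import *; import pickle
np.set_printoptions(precision=4,suppress=True)
s,t=pickle.load(open("c0.pkl","rb"))
a,b=atz(s,[360,235.4],.068),atz(s,[399.4,243.6],.068);d=a-b;print("scene top edge",a,b,np.hypot(*d[:2]),np.arctan2(-d[0],d[1]))
# soft yellow/green weighting in upsampled images
for c,roi,n in((s,(220,280,352,408),"s"),(t,(165,200,243,300),"t")):
    r0,r1,c0,c1=roi;S=4
    im=cv2.resize(c["image"][r0:r1,c0:c1],None,fx=S,fy=S,interpolation=cv2.INTER_CUBIC);h=cv2.cvtColor(im,cv2.COLOR_BGR2HSV)
    y=cv2.inRange(h,(15,90,50),(34,255,255));g=cv2.inRange(h,(36,70,15),(92,255,200))
    for m,k in((y,"yel"),(g,"grn")):
        pt=np.argwhere(m)[:,::-1]
        P=(pt+.5)/S-.5+[c0,r0];ctr=P.mean(0);print(n,k,len(pt)/16,ctr,P.min(0),P.max(0),"minrect",cv2.minAreaRect(pt.astype(np.float32)))
        w,v=np.linalg.eigh(np.cov(P.T));print("  axis",np.degrees(np.arctan2(v[1,1],v[0,1])),np.sqrt(w*12))
p=[.6135,.1599,-.23]
for c,n in((s,"s"),(t,"t")):
  for yaw in(-.23,-.15):
    q=lambda x,y,z:proj(c,pose(p[0],p[1],yaw,.006,np.array([[x,y,z]])/1000.)[0])
    print(n,yaw,"board top ends",q(0,60,62),q(0,-60,62),"tabtop",q(0,20,105),q(0,-20,105))
E
python3 f2.py
```

```text
scene top edge [0.6022 0.1034 0.068 ] [0.6256 0.2202 0.068 ] 0.11909096106811089 2.9438382691140137
s yel 178.3125 [379.4813 233.7041] [372.375 225.875] [386.875 241.375] minrect ((111.40458679199219, 56.244171142578125), (55.08757400512695, 57.30023193359375), 7.305759906768799)
  axis 55.40753193182725 [12.7445 14.0328]
s grn 358.9375 [377.9398 244.314 ] [358.875 234.875] [398.625 258.375] minrect ((105.8084716796875, 108.37259674072266), (162.54457092285156, 63.98867416381836), 12.380756378173828)
  axis -168.93727104042344 [12.2547 43.7295]
t yel 75.25 [265.5698 178.5581] [258.125 175.125] [272.875 181.875] minrect ((91.66185760498047, 55.947975158691406), (60.13862228393555, 22.808578491210938), 8.746162414550781)
  axis -169.7862433177353 [ 5.2095 14.0103]
t grn 46.625 [271.9078 181.6655] [249.375 176.125] [286.125 185.875] minrect ((100.73492431640625, 63.973243713378906), (150.8803253173828, 13.333379745483398), 12.888185501098633)
  axis -167.4162871538307 [ 2.4942 44.9751]
s -0.23 board top ends [398.7747 243.8948] [359.4034 234.8496] tabtop [386.645  229.4724] [373.2238 226.5155]
s -0.15 board top ends [399.037  242.8786] [359.0194 235.8108] tabtop [386.7473 229.1454] [373.1074 226.8363]
t -0.23 board top ends [248.4685 175.6485] [285.554  184.0758] tabtop [258.7807 176.0289] [271.5029 178.918 ]
t -0.15 board top ends [248.1562 177.1284] [285.8532 182.5895] tabtop [258.6748 176.5371] [271.6072 178.409 ]
```

play_rows(
  moves=[
    [[-39.2, -21.9, 0, 0, 0, 0], [-39.2, -21.9, 0, 0, 0, 0], [-39.2, -21.9, 0, 0, 0, 0], [-39.2, -21.9, 0, 0, 0, 0], [-39.2, -21.9, 0, 0, 0, 0]],
  ],
)

```text
time_s: 1.8
position: [0.3269, 0.4437, 0.2367]
tcp_rot: [[-0.964, 0.265, 0.0], [0.265, 0.964, 0.0], [-0.0, 0.0, -1.0]]
force: [0.3, 0.6, 0.2]
opening: 0.998
grasp_force: 0.0
```

play_rows(
  moves=[
    [[-39.2, -21.9, 0, 0, 0, 0], [-39.2, -21.9, 0, 0, 0, 0], [-39.2, -21.9, 0, 0, 0, 0], [-39.2, -21.9, 0, 0, 0, 0], [-39.2, -21.9, 0, 0, 0, 0]],
  ],
)

```text
time_s: 2.3
position: [0.487, 0.2859, 0.2368]
tcp_rot: [[-0.964, 0.266, 0.001], [0.266, 0.964, 0.0], [-0.0, 0.0, -1.0]]
force: [0.7, 0.8, 0.0]
opening: 0.999
grasp_force: 0.0
```

play_rows(
  moves=[
    [[-39.2, -21.9, 0, 0, 0, 0], [-39.2, -21.9, 0, 0, 0, 0], [-39.2, -21.9, 0, 0, 0, 0], [-39.2, -21.9, 0, 0, 0, 0], [0, 0, 0, 0, 0, 0.149]],
  ],
)

```text
time_s: 2.8
position: [0.6187, 0.1564, 0.2367]
tcp_rot: [[-0.91, 0.414, 0.005], [0.414, 0.91, -0.002], [-0.005, 0.001, -1.0]]
force: [0.0, -0.3, 0.3]
opening: 1.004
grasp_force: 0.0
```

play_rows(
  moves=[
    [[0, 0, 0, 0, 0, 0.149], [0, 0, 0, 0, 0, 0.149], [0, 0, 0, 0, 0, 0.149], [0, 0, 0, 0, 0, 0.149], [0, 0, 0, 0, 0, 0.149]],
  ],
)

```text
time_s: 3.3
position: [0.6136, 0.1612, 0.2366]
tcp_rot: [[-0.391, 0.92, 0.0], [0.92, 0.391, 0.0], [0.0, 0.0, -1.0]]
force: [-0.6, 1.3, -1.0]
opening: 0.997
grasp_force: 0.0
```

play_rows(
  moves=[
    [[0, 0, 0, 0, 0, 0.149], [0, 0, 0, 0, 0, 0.149], [0, 0, 0, 0, 0, 0.149], [0, 0, 0, 0, 0, 0.149], [0, 0, 0, 0, 0, 0.013]],
  ],
)

```text
time_s: 3.8
position: [0.6136, 0.1612, 0.2366]
tcp_rot: [[0.2, 0.98, 0.0], [0.98, -0.2, 0.0], [0.0, 0.0, -1.0]]
force: [0.6, -0.5, 0.7]
opening: 1.002
grasp_force: 0.0
```

play_rows(
  moves=[
    [[0, 0, 40, 0, 0, 0], [0, 0, 40, 0, 0, 0], [0, 0, 34, 0, 0, 0], [0, 0, 20, 0, 0, 0], [0, 0, 10, 0, 0, 0]],
  ],
  fingers=0.2,
)

```text
time_s: 4.3
position: [0.6122, 0.161, 0.0901]
tcp_rot: [[0.197, 0.98, -0.004], [0.98, -0.197, -0.0], [-0.001, -0.004, -1.0]]
force: [0.3, 0.4, -0.7]
opening: 0.65
grasp_force: 0.0
```

play_rows(
  moves=[
    [[0, 0, 0, 0, 0, 0], [0, 0, 0, 0, 0, 0], [0, 0, 0, 0, 0, 0]],
  ],
  fingers=-0.5,
)

```text
time_s: 4.6
position: [0.6149, 0.1613, 0.0942]
tcp_rot: [[0.199, 0.98, 0.003], [0.98, -0.199, 0.0], [0.001, 0.003, -1.0]]
force: [-0.6, 0.5, 0.4]
opening: 0.406
grasp_force: 0.0
```

Run:
```python
from h import *
s=bot.capture("scene");t=bot.capture("top")
a=cv2.resize(s["image"][190:270,335:435],None,fx=5,fy=5,interpolation=cv2.INTER_CUBIC)
b=cv2.resize(t["image"][140:210,215:305],None,fx=5,fy=5,interpolation=cv2.INTER_CUBIC)
b=cv2.copyMakeBorder(b,0,50,0,0,cv2.BORDER_CONSTANT)[:400]
cv2.imwrite("pics/g1.png",cv2.resize(np.hstack([a,b]),(798,336)))
st=bot.read_state();print(st["position"],st["force"],st["opening"],st["time_s"])
```

```text
[0.61457515 0.16131914 0.0940632 ] [-0.52943482  0.20819183 -0.78140442] 0.3255298785654119 4.7
```

View pics/g1.png

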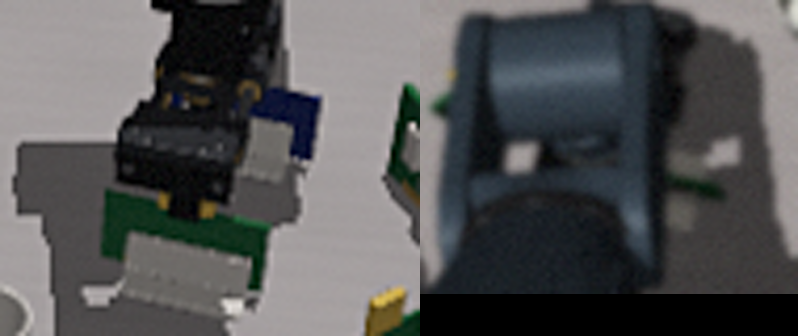

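play_rows(
  moves=[
    [[0, 0, 0, 0, 0, 0], [0, 0, 0, 0, 0, 0], [0, 0, 0, 0, 0, 0]],
  ],
  fingers=-1,
)

```text
time_s: 5.0
position: [0.6133, 0.1614, 0.0931]
tcp_rot: [[0.2, 0.98, -0.001], [0.98, -0.2, 0.0], [0.0, -0.001, -1.0]]
force: [-2.7, 0.4, 3.9]
opening: 0.137
grasp_force: 29.8
```

play_rows(
  moves=[
    [[0, 0, 0, 0, 0, 0], [0, 0, 0, 0, 0, 0], [0, 0, 0, 0, 0, 0]],
  ],
)

```text
time_s: 5.3
position: [0.6133, 0.1613, 0.0931]
tcp_rot: [[0.2, 0.98, -0.0], [0.98, -0.2, 0.0], [0.0, -0.0, -1.0]]
force: [-2.1, 0.7, 4.9]
opening: 0.136
grasp_force: 29.8
```

play_rows(
  moves=[
    [[0, 0, -8, 0, 0, 0], [0, 0, -10, 0, 0, 0], [0, 0, -10, 0, 0, 0], [0, 0, -12, 0, 0, 0], [0, 0, -15, 0, 0, 0]],
  ],
)

```text
time_s: 5.8
position: [0.6137, 0.1611, 0.1485]
tcp_rot: [[0.2, 0.98, 0.0], [0.98, -0.2, -0.0], [-0.0, 0.0, -1.0]]
force: [-0.8, 0.6, -1.4]
opening: 0.133
grasp_force: 29.9
```

play_rows(
  moves=[
    [[0, 0, -30, 0, 0, 0], [0, 0, -40, 0, 0, 0], [0, 0, -40, 0, 0, 0], [0, 0, -30, 0, 0, 0], [0, 0, 0, 0, 0, 0]],
  ],
)

```text
time_s: 6.3
position: [0.6169, 0.1615, 0.2947]
tcp_rot: [[0.199, 0.98, 0.014], [0.98, -0.199, 0.001], [0.004, 0.013, -1.0]]
force: [1.3, 0.3, -1.7]
opening: 0.136
grasp_force: 29.9
```

Run:
```python
from h import *
s=bot.capture("scene")
cv2.imwrite("pics/l1.png",cv2.resize(s["image"][130:280,330:450],None,fx=4,fy=4,interpolation=cv2.INTER_CUBIC))
st=bot.read_state();print(st["position"],st["force"],st["moment"],st["opening"],st["time_s"],st["joint_positions"])
```

```text
[0.61514915 0.16135066 0.29136635] [ 0.54103207 -0.32972845 -1.98074616] [-0.06828719  0.04134267  0.03921698] 0.13471423580724437 6.35 [ 4.64804614e+00  2.78717965e+01  7.70589537e+01 -5.79906965e-03
  7.46295283e+01  1.61586552e+01]
```

View pics/l1.png

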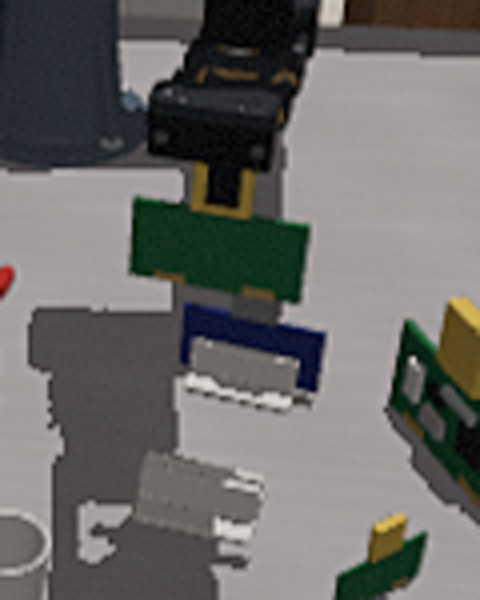

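play_rows(
  moves=[
    [[-20, -1.3, 0, 0, 0, 0], [-40, -2.6, 0, 0, 0, 0], [-45, -2.9, 0, 0, 0, 0], [-45, -2.9, 0, 0, 0, 0], [-45, -2.9, 0, 0, 0, 0]],
  ],
)

```text
time_s: 6.85
position: [0.5604, -0.0285, 0.2858]
tcp_rot: [[0.199, 0.98, -0.004], [0.98, -0.199, 0.001], [-0.0, -0.004, -1.0]]
force: [0.7, -0.6, -1.2]
opening: 0.133
grasp_force: 29.9
```

play_rows(
  moves=[
    [[-45, -2.9, 0, 0, 0, 0], [-30, -1.9, 0, 0, 0, 0], [-15.8, -1.0, 0, 0, 0, 0], [-5, -0.3, 0, 0, 0, -0.03], [0, 0, 0, 0, 0, -0.025]],
  ],
)

```text
time_s: 7.35
position: [0.5366, -0.1201, 0.2865]
tcp_rot: [[0.145, 0.989, -0.002], [0.989, -0.145, 0.001], [0.001, -0.002, -1.0]]
force: [-0.6, -0.1, -2.2]
opening: 0.131
grasp_force: 29.9
```

play_rows(
  moves=[
    [[0, 0, 15, 0, 0, 0], [0, 0, 15, 0, 0, 0], [0, 0, 10, 0, 0, 0], [0, 0, 0, 0, 0, 0], [0, 0, 0, 0, 0, 0]],
  ],
)

```text
time_s: 7.85
position: [0.5374, -0.1194, 0.2474]
tcp_rot: [[0.145, 0.989, -0.0], [0.989, -0.145, 0.0], [0.0, -0.0, -1.0]]
force: [0.4, -0.0, -1.1]
opening: 0.136
grasp_force: 29.9
```

```bash
cat > f3.py <<'E'
from fit import *; import pickle,sys
np.set_printoptions(precision=4,suppress=True)
s=bot.capture("scene");t=bot.capture("top");st=bot.read_state()
pickle.dump((s,t,st["position"]),open("c1.pkl","wb"))
p=np.array(st["position"]);R=np.array(st["tcp_rot"]);print(p,R[:,2],"yaw",np.arctan2(R[1,1],R[0,1]),st["force"],st["time_s"])
zb=p[2]-.0871
q=proj(s,np.array([p[0],p[1],zb+.031]));r0,c0=int(q[1])-35,int(q[0])-40;roi=(r0,r0+70,c0,c0+80)
S=4;im=cv2.resize(s["image"][r0:r0+70,c0:c0+80],None,fx=S,fy=S,interpolation=cv2.INTER_CUBIC);h=cv2.cvtColor(im,cv2.COLOR_BGR2HSV)
g=cv2.inRange(h,(36,80,15),(92,255,255));k,l,sta,ce=cv2.connectedComponentsWithStats(g);j=np.argmax(sta[1:,4])+1
g=cv2.resize(((l==j)*1.).astype(np.float32),None,fx=1/S,fy=1/S,interpolation=cv2.INTER_AREA)
BRD=box(-2.5,2.5,-60,60,6,62)
def cost(v): return ((render(s,[pose(p[0],v[0],v[1],v[2],BRD)],roi)-g)**2).sum()
m=minimize(cost,[p[1],-.146,zb],method="Nelder-Mead",options=dict(initial_simplex=np.array([[0,0,0],[.005,0,0],[0,.05,0],[0,0,.005]])+[p[1],-.146,zb],xatol=1e-4))
print("card y,yaw,zb",m.x,m.fun,g.sum(),"zb nominal",zb,"y-tcp",m.x[0]-p[1])
cv2.imwrite("pics/m1.png",cv2.resize(s["image"][130:270,220:370],None,fx=4,fy=4,interpolation=cv2.INTER_CUBIC))
E
python3 f3.py
```

```text
[ 0.5378 -0.1199  0.2482] [ 0.0013 -0.0005 -1.    ] yaw -0.14545420272458193 [ 0.2364 -0.4982 -0.7534] 7.95
card y,yaw,zb [-0.1214 -0.183   0.1582] 31.029224395751953 568.5 zb nominal 0.16105845627158422 y-tcp -0.0015305203035633902
```

View pics/m1.png

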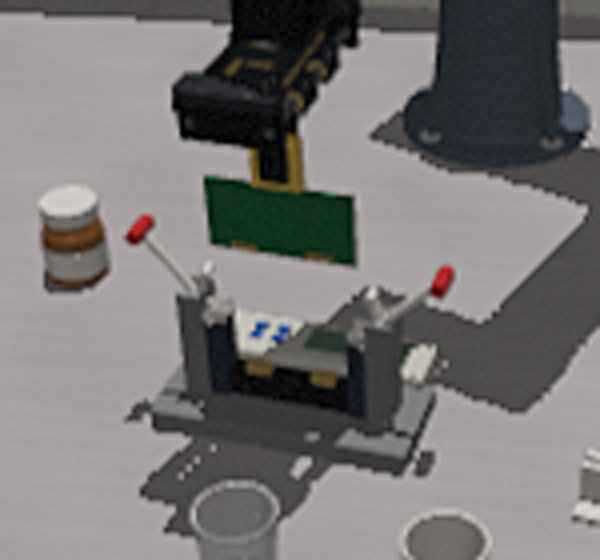

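```bash
cat > f4.py <<'E'
from fit import *; import pickle
np.set_printoptions(precision=4,suppress=True)
s,t,p=pickle.load(open("c1.pkl","rb"));zb=p[2]-.0871
q=proj(s,np.array([p[0],p[1],zb+.031]));r0,c0=int(q[1])-35,int(q[0])-40;roi=(r0,r0+70,c0,c0+80);S=6
im=cv2.resize(s["image"][r0:r0+70,c0:c0+80],None,fx=S,fy=S,interpolation=cv2.INTER_CUBIC);h=cv2.cvtColor(im,cv2.COLOR_BGR2HSV)
B=box(-2.5,2.5,-60,60,0,62)
for lo in((36,60,15),(36,90,15),(36,120,15)):
    g=cv2.inRange(h,lo,(92,255,255));k,l,sta,ce=cv2.connectedComponentsWithStats(g);j=np.argmax(sta[1:,4])+1
    hull=cv2.convexHull(np.argwhere(l==j)[:,::-1].astype(np.int32));H=np.zeros(g.shape,np.uint8);cv2.fillConvexPoly(H,hull,1)
    G=cv2.resize(H.astype(np.float32),None,fx=1/S,fy=1/S,interpolation=cv2.INTER_AREA)
    for name,f,x0 in(("x,y,yaw",lambda v:(v[0],v[1],v[2],zb),[p[0],p[1],-.1456]),("x,y",lambda v:(v[0],v[1],-.1456,zb),[p[0],p[1]]),("y,z",lambda v:(p[0],v[0],-.1456,v[1]),[p[1],zb])):
        x0=np.array(x0);n=len(x0);sx=np.vstack([x0,x0+np.diag([.006,.006,.05][:n])])
        m=minimize(lambda v:((render(s,[pose(*f(v),B)],roi)-G)**2).sum(),x0,method="Nelder-Mead",options=dict(initial_simplex=sx,xatol=1e-4))
        print(lo[1],name,m.x-x0,m.fun,G.sum())
E
python3 f4.py
```

```text
60 x,y,yaw [-0.0003 -0.0012 -0.0444] 16.761573791503906 634.9722
60 x,y [-0.0003 -0.001 ] 20.87808609008789 634.9722
60 y,z [-0.0014  0.0003] 21.367284774780273 634.9722
90 x,y,yaw [-0.0003 -0.0013 -0.0698] 28.73688316345215 615.2778
90 x,y [-0.0005 -0.0016] 36.574073791503906 615.2778
90 y,z [-0.0015  0.0002] 37.07638931274414 615.2778
120 x,y,yaw [ 0.     -0.0013 -0.0822] 37.22608184814453 601.5834
120 x,y [ 0.0001 -0.0018] 49.18363952636719 601.5834
120 y,z [-0.002  -0.0003] 48.768516540527344 601.5834
```

play_rows(
  moves=[
    [[1.3, 0, 20, 0, 0, 0], [0, 0, 18, 0, 0, 0], [0, 0, 0, 0, 0, 0], [0, 0, 0, 0, 0, 0], [0, 0, 0, 0, 0, 0]],
  ],
)

```text
time_s: 8.45
position: [0.5383, -0.1191, 0.2108]
tcp_rot: [[0.145, 0.989, 0.002], [0.989, -0.145, -0.001], [-0.001, 0.003, -1.0]]
force: [-0.6, -0.6, -1.3]
opening: 0.136
grasp_force: 29.9
```

play_rows(
  moves=[
    [[0, 0, 5, 0, 0, 0], [0, 0, 5, 0, 0, 0], [0, 0, 5, 0, 0, 0], [0, 0, 0, 0, 0, 0], [0, 0, 0, 0, 0, 0]],
  ],
)

```text
time_s: 8.95
position: [0.5373, -0.1187, 0.1943]
tcp_rot: [[0.145, 0.989, -0.001], [0.989, -0.145, 0.0], [0.0, -0.001, -1.0]]
force: [-0.0, 0.3, -1.5]
opening: 0.137
grasp_force: 29.9
```

play_rows(
  moves=[
    [[0, 0, 3, 0, 0, 0], [0, 0, 3, 0, 0, 0], [0, 0, 3, 0, 0, 0], [0, 0, 0, 0, 0, 0]],
  ],
)

```text
time_s: 9.35
position: [0.5371, -0.1186, 0.185]
tcp_rot: [[0.146, 0.989, -0.001], [0.989, -0.146, 0.0], [0.0, -0.001, -1.0]]
force: [-0.1, -0.4, -1.0]
opening: 0.134
grasp_force: 29.9
```

play_rows(
  moves=[
    [[0, 0, 2, 0, 0, 0], [0, 0, 2, 0, 0, 0], [0, 0, 2, 0, 0, 0], [0, 0, 0, 0, 0, 0]],
  ],
)

```text
time_s: 9.75
position: [0.5372, -0.1186, 0.1793]
tcp_rot: [[0.145, 0.989, -0.001], [0.989, -0.145, 0.0], [0.0, -0.001, -1.0]]
force: [-0.5, -0.5, -1.4]
opening: 0.139
grasp_force: 29.9
```

Bottom ≈ 92 mm, no contact force. Enter the straight slot.

play_rows(
  moves=[
    [[0, 0, 2, 0, 0, 0], [0, 0, 2, 0, 0, 0], [0, 0, 2, 0, 0, 0], [0, 0, 0, 0, 0, 0]],
  ],
)

```text
time_s: 10.15
position: [0.5372, -0.1186, 0.1732]
tcp_rot: [[0.146, 0.989, -0.001], [0.989, -0.146, 0.0], [0.0, -0.001, -1.0]]
force: [-0.7, -0.3, -1.3]
opening: 0.137
grasp_force: 29.9
```

play_rows(
  moves=[
    [[0, 0, 2, 0, 0, 0], [0, 0, 2, 0, 0, 0], [0, 0, 2, 0, 0, 0], [0, 0, 0, 0, 0, 0]],
  ],
)

```text
time_s: 10.55
position: [0.5372, -0.1186, 0.1672]
tcp_rot: [[0.146, 0.989, -0.001], [0.989, -0.146, 0.0], [0.0, -0.001, -1.0]]
force: [0.4, -0.6, -1.5]
opening: 0.133
grasp_force: 29.9
```

play_rows(
  moves=[
    [[0, 0, 3, 0, 0, 0], [0, 0, 3, 0, 0, 0], [0, 0, 3, 0, 0, 0], [0, 0, 3, 0, 0, 0], [0, 0, 0, 0, 0, 0]],
  ],
)

```text
time_s: 11.05
position: [0.5371, -0.1186, 0.155]
tcp_rot: [[0.145, 0.989, -0.001], [0.989, -0.145, 0.0], [0.0, -0.001, -1.0]]
force: [-0.4, 0.3, -0.9]
opening: 0.139
grasp_force: 29.9
```

play_rows(
  moves=[
    [[0, 0, 3, 0, 0, 0], [0, 0, 3, 0, 0, 0], [0, 0, 3, 0, 0, 0], [0, 0, 2, 0, 0, 0], [0, 0, 0, 0, 0, 0]],
  ],
)

```text
time_s: 11.55
position: [0.5372, -0.1186, 0.1442]
tcp_rot: [[0.145, 0.989, -0.001], [0.989, -0.145, 0.0], [0.0, -0.001, -1.0]]
force: [0.4, 0.2, -1.6]
opening: 0.134
grasp_force: 29.9
```

play_rows(
  moves=[
    [[0, 0, 1, 0, 0, 0], [0, 0, 1, 0, 0, 0], [0, 0, 1, 0, 0, 0], [0, 0, 0, 0, 0, 0]],
  ],
)

```text
time_s: 11.95
position: [0.5373, -0.1187, 0.1415]
tcp_rot: [[0.145, 0.989, -0.0], [0.989, -0.145, 0.0], [0.0, -0.0, -1.0]]
force: [0.8, -0.1, -1.7]
opening: 0.135
grasp_force: 29.9
```

play_rows(
  moves=[
    [[0, 0, 1, 0, 0, 0], [0, 0, 1, 0, 0, 0], [0, 0, 0, 0, 0, 0], [0, 0, 0, 0, 0, 0]],
  ],
)

```text
time_s: 12.35
position: [0.5374, -0.1187, 0.1395]
tcp_rot: [[0.145, 0.989, -0.0], [0.989, -0.145, -0.0], [-0.0, -0.0, -1.0]]
force: [0.3, -0.9, -1.3]
opening: 0.136
grasp_force: 29.9
```

play_rows(
  moves=[
    [[0, 0, 1, 0, 0, 0], [0, 0, 1, 0, 0, 0], [0, 0, 0, 0, 0, 0], [0, 0, 0, 0, 0, 0]],
  ],
)

```text
time_s: 12.75
position: [0.5374, -0.1187, 0.1375]
tcp_rot: [[0.145, 0.989, -0.0], [0.989, -0.145, 0.0], [0.0, -0.0, -1.0]]
force: [0.3, -0.1, -0.9]
opening: 0.132
grasp_force: 29.9
```

play_rows(
  moves=[
    [[0, 0, 1, 0, 0, 0], [0, 0, 0, 0, 0, 0], [0, 0, 0, 0, 0, 0]],
  ],
)

```text
time_s: 13.05
position: [0.5376, -0.1188, 0.1367]
tcp_rot: [[0.145, 0.989, 0.0], [0.989, -0.145, -0.0], [-0.0, 0.0, -1.0]]
force: [-0.6, -0.0, 0.6]
opening: 0.134
grasp_force: 29.9
```

play_rows(
  moves=[
    [[0, 0, 0.5, 0, 0, 0], [0, 0, 0, 0, 0, 0], [0, 0, 0, 0, 0, 0]],
  ],
)

```text
time_s: 13.35
position: [0.5376, -0.1188, 0.1363]
tcp_rot: [[0.146, 0.989, 0.0], [0.989, -0.146, -0.0], [-0.0, 0.001, -1.0]]
force: [-0.0, -0.5, 2.5]
opening: 0.136
grasp_force: 29.9
```

play_rows(
  moves=[
    [[0, 0, 0.5, 0, 0, 0], [0, 0, 0, 0, 0, 0], [0, 0, 0, 0, 0, 0]],
  ],
)

```text
time_s: 13.65
position: [0.5375, -0.1188, 0.1357]
tcp_rot: [[0.145, 0.989, 0.0], [0.989, -0.145, -0.0], [-0.0, 0.0, -1.0]]
force: [-0.4, 0.4, 2.5]
opening: 0.132
grasp_force: 29.9
```

play_rows(
  moves=[
    [[0, 0, 0, 0, 0, 0], [0, 0, 0, 0, 0, 0], [0, 0, 0, 0, 0, 0], [0, 0, 0, 0, 0, 0]],
  ],
  fingers=-0.3,
)

```text
time_s: 14.05
position: [0.5373, -0.1187, 0.1354]
tcp_rot: [[0.145, 0.989, -0.0], [0.989, -0.145, 0.0], [0.0, -0.0, -1.0]]
force: [-0.3, 0.3, -0.3]
opening: 0.334
grasp_force: 0.0
```

play_rows(
  moves=[
    [[0, 0, -5, 0, 0, 0], [0, 0, -15, 0, 0, 0], [0, 0, -25, 0, 0, 0], [0, 0, -25, 0, 0, 0], [0, 0, 0, 0, 0, 0]],
  ],
)

```text
time_s: 14.55
position: [0.5397, -0.1196, 0.2092]
tcp_rot: [[0.145, 0.989, 0.007], [0.989, -0.145, -0.003], [-0.002, 0.008, -1.0]]
force: [0.5, -0.5, 0.4]
opening: 0.347
grasp_force: 0.0
```

play_rows(
  moves=[
    [[40, 0, 0, 0, 0, 0], [50, 0, 0, 0, 0, 0], [50, 0, 0, 0, 0, 0], [20, 0, 0, 0, 0, 0], [0, 0, 0, 0, 0, 0]],
  ],
  fingers=-1,
)

```text
time_s: 15.05
position: [0.5602, 0.0427, 0.205]
tcp_rot: [[0.141, 0.99, -0.001], [0.99, -0.141, 0.001], [0.001, -0.001, -1.0]]
force: [-1.1, 0.0, 1.0]
opening: 0.029
grasp_force: 0.0
```

Run:
```python
from h import *
s=bot.capture("scene");t=bot.capture("top")
import pickle;pickle.dump((s,t),open("c2.pkl","wb"))
a=cv2.resize(s["image"][140:260,230:380],None,fx=4,fy=4,interpolation=cv2.INTER_CUBIC)
cv2.imwrite("pics/r1.png",a)
st=bot.read_state();print(st["position"],st["force"],st["opening"],st["time_s"])
```

```text
[0.56027929 0.03978451 0.20501311] [-0.19360783  0.27553761  0.0502805 ] 0.01440825288087532 15.15
```

View pics/r1.png

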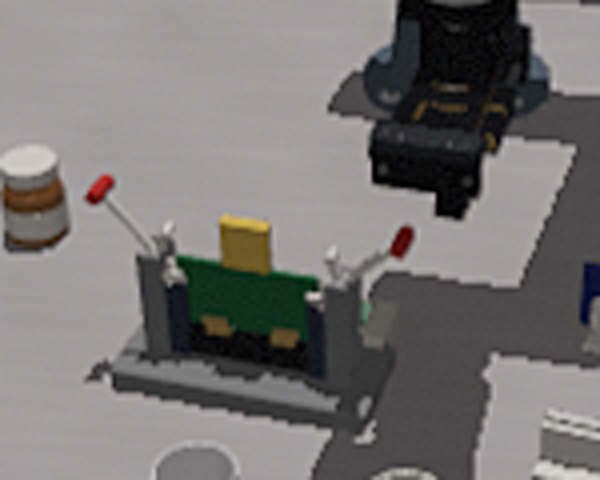

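play_rows(
  moves=[
    [[0, 0, 15, 0, 0, 0], [0, 0, 15, 0, 0, 0], [0, 0, 9, 0, 0, 0], [0, 0, 0, 0, 0, 0], [0, 0, 0, 0, 0, 0]],
  ],
)

```text
time_s: 15.65
position: [0.5608, 0.0388, 0.1666]
tcp_rot: [[0.147, 0.989, -0.0], [0.989, -0.147, -0.0], [-0.0, -0.0, -1.0]]
force: [0.2, -0.1, 0.4]
opening: 0.002
grasp_force: 0.0
```

play_rows(
  moves=[
    [[-6, 0, 0, 0, 0, 0], [-6, 0, 0, 0, 0, 0], [-5, 0, 0, 0, 0, 0], [0, 0, 0, 0, 0, 0], [0, 0, 0, 0, 0, 0]],
  ],
)

```text
time_s: 16.15
position: [0.5584, 0.0225, 0.1669]
tcp_rot: [[0.146, 0.989, 0.001], [0.989, -0.146, -0.0], [-0.0, 0.001, -1.0]]
force: [0.6, 0.5, 1.4]
opening: 0.006
grasp_force: 0.1
```

play_rows(
  moves=[
    [[-2.6, 0, -2.2, 0, 0, 0], [-2.6, 0, -2.2, 0, 0, 0], [-2.6, 0, -2.2, 0, 0, 0], [-2.6, 0, -2.2, 0, 0, 0], [0, 0, 0, 0, 0, 0]],
  ],
)

```text
time_s: 16.65
position: [0.5569, 0.0126, 0.1761]
tcp_rot: [[0.146, 0.989, 0.001], [0.989, -0.146, 0.0], [0.001, 0.001, -1.0]]
force: [0.3, 4.0, 3.1]
opening: 0.001
grasp_force: 2.2
```

play_rows(
  moves=[
    [[-4, 0, -2.2, 0, 0, 0], [-4, 0, -2.2, 0, 0, 0], [-4, 0, -2.2, 0, 0, 0], [-4, 0, -1.3, 0, 0, 0], [0, 0, 0, 0, 0, 0]],
  ],
)

```text
time_s: 17.15
position: [0.5543, -0.0043, 0.1834]
tcp_rot: [[0.146, 0.989, -0.0], [0.989, -0.146, -0.001], [-0.001, 0.0, -1.0]]
force: [0.4, 2.0, 1.2]
opening: 0.002
grasp_force: 0.8
```

play_rows(
  moves=[
    [[-5, 0, -1.3, 0, 0, 0], [-5, 0, -1, 0, 0, 0], [-5, 0, -0.5, 0, 0, 0], [-5, 0, -0.2, 0, 0, 0], [0, 0, 0, 0, 0, 0]],
  ],
)

```text
time_s: 17.65
position: [0.5512, -0.0243, 0.1861]
tcp_rot: [[0.146, 0.989, -0.001], [0.989, -0.146, -0.001], [-0.001, -0.001, -1.0]]
force: [0.7, -0.5, 0.7]
opening: 0.009
grasp_force: 0.0
```

play_rows(
  moves=[
    [[-4, 0, 0, 0, 0, 0], [-4, 0, 0, 0, 0, 0], [-3, 0, 0.2, 0, 0, 0], [-3, 0, 0.3, 0, 0, 0]],
  ],
)

```text
time_s: 18.05
position: [0.5493, -0.0372, 0.1857]
tcp_rot: [[0.145, 0.989, -0.0], [0.989, -0.145, 0.0], [0.0, -0.0, -1.0]]
force: [0.9, 2.4, 2.1]
opening: 0.002
grasp_force: 1.1
```

play_rows(
  moves=[
    [[-1, 0, 0.2, 0, 0, 0], [-1, 0, 0.2, 0, 0, 0], [-1, 0, 0.2, 0, 0, 0]],
  ],
)

```text
time_s: 18.35
position: [0.549, -0.04, 0.1851]
tcp_rot: [[0.145, 0.989, -0.0], [0.989, -0.145, 0.0], [0.0, -0.0, -1.0]]
force: [0.3, 2.4, 2.4]
opening: 0.006
grasp_force: 1.1
```

play_rows(
  moves=[
    [[-1, 0, 0.25, 0, 0, 0], [-1, 0, 0.25, 0, 0, 0], [-1, 0, 0.25, 0, 0, 0]],
  ],
)

```text
time_s: 18.65
position: [0.5486, -0.0429, 0.1844]
tcp_rot: [[0.145, 0.989, 0.0], [0.989, -0.145, 0.0], [0.0, 0.0, -1.0]]
force: [0.7, 2.4, 2.4]
opening: 0.004
grasp_force: 1.2
```

play_rows(
  moves=[
    [[-1, 0, 0.3, 0, 0, 0], [-1, 0, 0.3, 0, 0, 0]],
  ],
)

```text
time_s: 18.85
position: [0.5483, -0.045, 0.1838]
tcp_rot: [[0.145, 0.989, 0.0], [0.989, -0.145, 0.0], [0.0, 0.0, -1.0]]
force: [0.7, 2.0, 1.5]
opening: 0.007
grasp_force: 1.3
```

play_rows(
  moves=[
    [[-1, 0, 0.3, 0, 0, 0], [-1, 0, 0.3, 0, 0, 0]],
  ],
)

```text
time_s: 19.05
position: [0.548, -0.047, 0.1832]
tcp_rot: [[0.145, 0.989, 0.0], [0.989, -0.145, 0.0], [0.0, 0.0, -1.0]]
force: [0.3, 2.7, 1.0]
opening: 0.006
grasp_force: 1.3
```

play_rows(
  moves=[
    [[-1, 0, 0.35, 0, 0, 0], [-1, 0, 0.35, 0, 0, 0]],
  ],
)

```text
time_s: 19.25
position: [0.5477, -0.0489, 0.1825]
tcp_rot: [[0.145, 0.989, 0.0], [0.989, -0.145, 0.0], [0.0, 0.0, -1.0]]
force: [0.7, 2.0, 3.0]
opening: 0.004
grasp_force: 1.3
```

play_rows(
  moves=[
    [[-1, 0, 0.35, 0, 0, 0], [-1, 0, 0.35, 0, 0, 0]],
  ],
)

```text
time_s: 19.45
position: [0.5474, -0.0509, 0.1818]
tcp_rot: [[0.145, 0.989, 0.0], [0.989, -0.145, -0.0], [-0.0, 0.0, -1.0]]
force: [0.1, 2.1, 2.2]
opening: 0.006
grasp_force: 1.3
```

play_rows(
  moves=[
    [[-1, 0, 0.35, 0, 0, 0], [0, 0, 0, 0, 0, 0]],
  ],
)

```text
time_s: 19.65
position: [0.5472, -0.052, 0.1814]
tcp_rot: [[0.146, 0.989, -0.0], [0.989, -0.146, -0.0], [-0.0, -0.0, -1.0]]
force: [1.0, 1.7, 1.4]
opening: 0.006
grasp_force: 1.1
```

play_rows(
  moves=[
    [[-1, 0, 0.4, 0, 0, 0], [-1, 0, 0.4, 0, 0, 0]],
  ],
)

```text
time_s: 19.85
position: [0.547, -0.0538, 0.1807]
tcp_rot: [[0.145, 0.989, 0.0], [0.989, -0.145, 0.0], [0.0, 0.0, -1.0]]
force: [0.1, 3.2, 1.8]
opening: 0.007
grasp_force: 1.5
```

play_rows(
  moves=[
    [[-1, 0, 0.4, 0, 0, 0], [-1, 0, 0.4, 0, 0, 0]],
  ],
)

```text
time_s: 20.05
position: [0.5467, -0.0556, 0.1799]
tcp_rot: [[0.146, 0.989, 0.0], [0.989, -0.146, 0.001], [0.001, 0.0, -1.0]]
force: [0.8, 5.3, 2.9]
opening: 0.002
grasp_force: 2.3
```

play_rows(
  moves=[
    [[-1, 0, 0.45, 0, 0, 0], [-0.5, 0, 0.2, 0, 0, 0]],
  ],
)

```text
time_s: 20.25
position: [0.5466, -0.0565, 0.1794]
tcp_rot: [[0.146, 0.989, 0.001], [0.989, -0.146, 0.002], [0.002, 0.0, -1.0]]
force: [1.2, 6.3, 5.0]
opening: 0.009
grasp_force: 3.2
```

play_rows(
  moves=[
    [[-0.5, 0, 0.2, 0, 0, 0], [-0.5, 0, 0.2, 0, 0, 0], [0, 0, 0, 0, 0, 0]],
  ],
)

```text
time_s: 20.55
position: [0.5465, -0.0571, 0.1792]
tcp_rot: [[0.146, 0.989, 0.001], [0.989, -0.146, 0.002], [0.002, 0.0, -1.0]]
force: [1.6, 6.7, 5.0]
opening: 0.001
grasp_force: 3.5
```

play_rows(
  moves=[
    [[-0.5, 0, 0.2, 0, 0, 0], [-0.5, 0, 0.2, 0, 0, 0], [0, 0, 0, 0, 0, 0]],
  ],
)

```text
time_s: 20.85
position: [0.5465, -0.0576, 0.179]
tcp_rot: [[0.146, 0.989, 0.001], [0.989, -0.146, 0.003], [0.003, 0.001, -1.0]]
force: [1.2, 9.2, 6.4]
opening: 0.007
grasp_force: 4.2
```

play_rows(
  moves=[
    [[1, 0, -0.4, 0, 0, 0], [2, 0, -0.5, 0, 0, 0], [5, 0, 0, 0, 0, 0], [10, 0, 0, 0, 0, 0], [10, 0, -5, 0, 0, 0]],
  ],
)

```text
time_s: 21.35
position: [0.5495, -0.0312, 0.1835]
tcp_rot: [[0.146, 0.989, -0.002], [0.989, -0.146, -0.0], [-0.0, -0.002, -1.0]]
force: [-0.1, 0.3, 0.6]
opening: 0.001
grasp_force: 0.0
```

```bash
cat > f5.py <<'E'
from fit import *
np.set_printoptions(precision=4,suppress=True)
D=[.5372,-.1198,-.1456]
def w(x,y,z): return pose(*D,0,np.array([[x,y,z]]))[0]
def bar(sg,a): return w(0,sg*(.077-.07*np.sin(.5-a)),.109+.07*np.cos(.5-a))
def run():
    s=bot.capture("scene");st=bot.read_state()
    p=np.array(st["position"])-[*D[:2],0];c,sn=np.cos(D[2]),np.sin(D[2])
    print("tcp dock xyz",c*p[0]+sn*p[1],-sn*p[0]+c*p[1],p[2],"F",st["force"],st["time_s"])
    h=hsv(s);m=(((h[...,0]<8)|(h[...,0]>172))&(h[...,1]>140)).astype(np.uint8);m[:170]=0;m[220:]=0;m[:,:240]=0;m[:,345:]=0
    k,l,sta,ce=cv2.connectedComponentsWithStats(m)
    for i in range(1,k):
        if sta[i,4]<8: continue
        b=min(((np.hypot(*(proj(s,bar(sg,a))-ce[i])),sg,a) for sg in(1,-1) for a in np.arange(-.3,1.4,.01)))
        print("red",ce[i],sta[i,4],"err",b[0],"side",b[1],"angle",b[2])
    r0,r1,c0,c1=185,245,250,330;S=6
    im=cv2.resize(s["image"][r0:r1,c0:c1],None,fx=S,fy=S,interpolation=cv2.INTER_CUBIC);h=cv2.cvtColor(im,cv2.COLOR_BGR2HSV)
    y=cv2.inRange(h,(18,110,60),(32,255,255));k,l,sta,ce=cv2.connectedComponentsWithStats(y);j=np.argmax(sta[1:,4])+1
    print("tab centre px",(ce[j]+.5)/S-.5+[c0,r0],sta[j,4]/36,"expected z45/z49",proj(s,w(.003,0,.045+.0835)),proj(s,w(.003,0,.049+.0835)))
    cv2.imwrite("pics/v.png",cv2.resize(s["image"][140:260,230:380],None,fx=4,fy=4,interpolation=cv2.INTER_CUBIC))
run()
E
python3 f5.py; cp pics/v.png pics/v1.png
```

```text
tcp dock xyz -5.158794768050229e-05 0.091065341683746 0.18476748095323065 F [0.4809 0.6312 0.2487] 21.4
red [254.56 186.72] 25 err 0.15615388880700104 side -1 angle 1.1600000000000013
red [304.8636 192.4091] 22 err 0.19515996037947103 side 1 angle 0.07000000000000034
tab centre px [291.4986 201.6092] 152.11111111111111 expected z45/z49 [290.5894 202.3122] [290.519  201.2613]
```

View pics/v1.png

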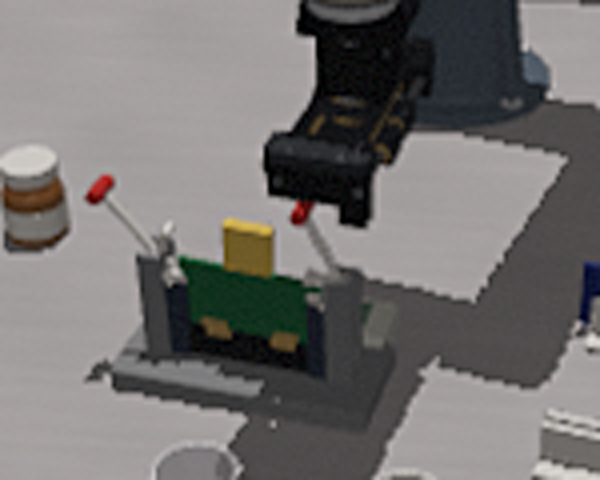

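play_rows(
  moves=[
    [[0, 0, -20, 0, 0, 0], [0, 0, -20, 0, 0, 0], [-40, 0, 0, 0, 0, 0], [-45, 0, 0, 0, 0, 0], [-45, 0, 0, 0, 0, 0]],
  ],
)

```text
time_s: 21.9
position: [0.5314, -0.1609, 0.2249]
tcp_rot: [[0.143, 0.99, 0.001], [0.99, -0.143, -0.001], [-0.001, 0.001, -1.0]]
force: [0.9, 0.0, -0.8]
opening: 0.005
grasp_force: 0.0
```

play_rows(
  moves=[
    [[-45, 0, 0, 0, 0, 0], [-40, 0, 0, 0, 0, 0], [-31, 0, 0, 0, 0, 0], [0, 0, 0, 0, 0, 0], [0, 0, 0, 0, 0, 0]],
  ],
)

```text
time_s: 22.4
position: [0.5142, -0.2751, 0.2242]
tcp_rot: [[0.147, 0.989, -0.0], [0.989, -0.147, 0.001], [0.001, -0.001, -1.0]]
force: [-0.8, 0.9, -0.2]
opening: 0.003
grasp_force: 0.0
```

```bash
python3 f5.py
```

```text
tcp dock xyz -0.0003424562861283516 -0.15598039020978524 0.22415580687809272 F [-0.1593 -0.302  -0.2926] 22.45
red [254.5652 186.913 ] 23 err 0.02737178227975526 side -1 angle 1.1700000000000013
red [305.2308 192.    ] 26 err 0.12180917038758664 side 1 angle 0.09000000000000036
tab centre px [291.5414 201.6642] 154.02777777777777 expected z45/z49 [290.5894 202.3122] [290.519  201.2613]
```

play_rows(
  moves=[
    [[0, 0, 20, 0, 0, 0], [0, 0, 20, 0, 0, 0], [0, 0, 12, 0, 0, 0], [0, 0, 0, 0, 0, 0], [6, 0, 0, 0, 0, 0]],
  ],
)

```text
time_s: 22.95
position: [0.5158, -0.2688, 0.1726]
tcp_rot: [[0.145, 0.989, 0.0], [0.989, -0.145, -0.0], [-0.0, 0.001, -1.0]]
force: [0.7, 0.6, -0.4]
opening: -0.0
grasp_force: 0.0
```

play_rows(
  moves=[
    [[6, 0, 0, 0, 0, 0], [6, 0, 0, 0, 0, 0], [3.3, 0, -2.2, 0, 0, 0], [3.3, 0, -2.2, 0, 0, 0], [3.3, 0, -2.2, 0, 0, 0]],
  ],
)

```text
time_s: 23.45
position: [0.5192, -0.249, 0.1806]
tcp_rot: [[0.145, 0.989, 0.002], [0.989, -0.145, -0.005], [-0.004, 0.003, -1.0]]
force: [-2.1, -5.2, 3.0]
opening: 0.0
grasp_force: 2.5
```

play_rows(
  moves=[
    [[4, 0, -2, 0, 0, 0], [4, 0, -1.8, 0, 0, 0], [4, 0, -1.4, 0, 0, 0], [4, 0, -1.2, 0, 0, 0], [4, 0, -1.0, 0, 0, 0]],
  ],
)

```text
time_s: 23.95
position: [0.5216, -0.227, 0.1864]
tcp_rot: [[0.146, 0.989, 0.0], [0.989, -0.146, 0.0], [0.0, 0.0, -1.0]]
force: [-0.3, -3.0, 0.6]
opening: 0.007
grasp_force: 1.4
```

play_rows(
  moves=[
    [[4, 0, -0.6, 0, 0, 0], [4, 0, -0.5, 0, 0, 0], [4, 0, -0.3, 0, 0, 0], [4, 0, 0, 0, 0, 0], [0, 0, 0, 0, 0, 0]],
  ],
)

```text
time_s: 24.45
position: [0.5235, -0.2105, 0.1874]
tcp_rot: [[0.145, 0.989, -0.001], [0.989, -0.145, 0.002], [0.001, -0.001, -1.0]]
force: [0.8, -0.3, -0.8]
opening: 0.009
grasp_force: 0.2
```

play_rows(
  moves=[
    [[3, 0, 0, 0, 0, 0], [3, 0, 0.2, 0, 0, 0], [3, 0, 0.4, 0, 0, 0], [3, 0, 0.5, 0, 0, 0], [2, 0, 0.5, 0, 0, 0]],
  ],
)

```text
time_s: 24.95
position: [0.5257, -0.1975, 0.186]
tcp_rot: [[0.145, 0.989, -0.0], [0.989, -0.145, 0.0], [0.0, -0.0, -1.0]]
force: [-0.8, -1.7, 1.8]
opening: 0.007
grasp_force: 1.1
```

play_rows(
  moves=[
    [[1, 0, 0.3, 0, 0, 0], [1, 0, 0.3, 0, 0, 0], [1, 0, 0.3, 0, 0, 0], [0, 0, 0, 0, 0, 0]],
  ],
)

```text
time_s: 25.35
position: [0.5263, -0.1949, 0.1852]
tcp_rot: [[0.145, 0.989, 0.0], [0.989, -0.145, -0.0], [-0.0, 0.0, -1.0]]
force: [-1.3, -3.1, 1.8]
opening: 0.005
grasp_force: 1.2
```

play_rows(
  moves=[
    [[1, 0, 0.35, 0, 0, 0], [1, 0, 0.35, 0, 0, 0], [0, 0, 0, 0, 0, 0]],
  ],
)

```text
time_s: 25.65
position: [0.5266, -0.193, 0.1845]
tcp_rot: [[0.145, 0.989, 0.0], [0.989, -0.145, -0.0], [-0.0, 0.0, -1.0]]
force: [-0.9, -3.1, 2.0]
opening: 0.005
grasp_force: 1.4
```

play_rows(
  moves=[
    [[1, 0, 0.4, 0, 0, 0], [1, 0, 0.4, 0, 0, 0], [0, 0, 0, 0, 0, 0]],
  ],
)

```text
time_s: 25.95
position: [0.527, -0.1909, 0.1837]
tcp_rot: [[0.145, 0.989, 0.0], [0.989, -0.145, -0.0], [-0.0, 0.0, -1.0]]
force: [0.3, -3.1, 2.0]
opening: 0.007
grasp_force: 1.4
```

play_rows(
  moves=[
    [[1, 0, 0.4, 0, 0, 0], [1, 0, 0.4, 0, 0, 0], [0, 0, 0, 0, 0, 0]],
  ],
)

```text
time_s: 26.25
position: [0.5273, -0.1889, 0.1829]
tcp_rot: [[0.145, 0.989, 0.001], [0.989, -0.145, -0.0], [-0.0, 0.001, -1.0]]
force: [-1.0, -3.3, 2.1]
opening: 0.009
grasp_force: 1.6
```

play_rows(
  moves=[
    [[1, 0, 0.4, 0, 0, 0], [1, 0, 0.4, 0, 0, 0], [0, 0, 0, 0, 0, 0]],
  ],
)

```text
time_s: 26.55
position: [0.5276, -0.187, 0.1821]
tcp_rot: [[0.145, 0.989, 0.0], [0.989, -0.145, -0.0], [-0.0, 0.0, -1.0]]
force: [0.0, -3.3, 2.5]
opening: 0.008
grasp_force: 1.8
```

play_rows(
  moves=[
    [[1, 0, 0.4, 0, 0, 0], [0, 0, 0, 0, 0, 0]],
  ],
)

```text
time_s: 26.75
position: [0.5277, -0.1863, 0.1819]
tcp_rot: [[0.145, 0.989, 0.0], [0.989, -0.145, -0.001], [-0.001, 0.001, -1.0]]
force: [-0.4, -4.5, 3.1]
opening: 0.005
grasp_force: 2.4
```

play_rows(
  moves=[
    [[0.5, 0, 0.2, 0, 0, 0], [0.5, 0, 0.2, 0, 0, 0], [0, 0, 0, 0, 0, 0]],
  ],
)

```text
time_s: 27.05
position: [0.5278, -0.1858, 0.1817]
tcp_rot: [[0.145, 0.989, 0.0], [0.989, -0.145, -0.002], [-0.002, 0.001, -1.0]]
force: [-1.1, -5.7, 3.8]
opening: 0.003
grasp_force: 3.0
```

play_rows(
  moves=[
    [[0.5, 0, 0.2, 0, 0, 0], [0, 0, 0, 0, 0, 0]],
  ],
)

```text
time_s: 27.25
position: [0.5279, -0.1856, 0.1816]
tcp_rot: [[0.145, 0.989, 0.001], [0.989, -0.145, -0.002], [-0.002, 0.001, -1.0]]
force: [-1.2, -7.6, 4.3]
opening: 0.005
grasp_force: 3.3
```

play_rows(
  moves=[
    [[0.3, 0, 0.1, 0, 0, 0], [0, 0, 0, 0, 0, 0]],
  ],
)

```text
time_s: 27.45
position: [0.5279, -0.1855, 0.1816]
tcp_rot: [[0.145, 0.989, 0.0], [0.989, -0.145, -0.003], [-0.003, 0.001, -1.0]]
force: [-1.7, -6.7, 5.3]
opening: 0.006
grasp_force: 3.6
```

play_rows(
  moves=[
    [[-1, 0, -0.4, 0, 0, 0], [-2, 0, -0.5, 0, 0, 0], [-5, 0, 0, 0, 0, 0], [-10, 0, 0, 0, 0, 0], [-10, 0, -5, 0, 0, 0]],
  ],
)

```text
time_s: 27.95
position: [0.5227, -0.2115, 0.1859]
tcp_rot: [[0.145, 0.989, -0.003], [0.989, -0.145, 0.003], [0.002, -0.003, -1.0]]
force: [0.0, 0.0, -0.3]
opening: 0.007
grasp_force: 0.0
```

play_rows(
  moves=[
    [[-30, 0, -20, 0, 0, 0], [-30, 0, -30, 0, 0, 0], [0, 0, -30, 0, 0, 0], [0, 0, 0, 0, 0, 0], [0, 0, 0, 0, 0, 0]],
  ],
)

```text
time_s: 28.45
position: [0.5147, -0.2717, 0.2674]
tcp_rot: [[0.146, 0.989, 0.001], [0.989, -0.146, -0.0], [0.0, 0.001, -1.0]]
force: [0.6, 0.4, -0.3]
opening: 0.005
grasp_force: 0.0
```

```bash
python3 f5.py
python3 - <<'E'
from fit import *
import pickle
s0,t0=pickle.load(open("c0.pkl","rb"));t=bot.capture("top")
def red(c):
    h=hsv(c);m=(((h[...,0]<8)|(h[...,0]>172))&(h[...,1]>140)).astype(np.uint8);m[:180]=0;m[225:]=0;m[:,:305]=0;m[:,415:]=0
    k,l,st,ce=cv2.connectedComponentsWithStats(m);return [(ce[i].round(1),st[i,4]) for i in range(1,k) if st[i,4]>6]
print(red(t))
D=[.5372,-.1198,-.1456]
for sg in(1,-1):
  for a in(0,.1,.2,.3): print(sg,a,proj(t,pose(*D,0,np.array([[0,sg*(.077-.07*np.sin(.5-a)),.109+.07*np.cos(.5-a)]]))[0]).round(1))
E
```

```text
tcp dock xyz -0.0008054892523146444 -0.15285985569309632 0.26625314286358487 F [ 0.0576 -0.2553 -0.8983] 28.5
red [275.3333 187.6667] 24 err 0.09709632539081813 side -1 angle 0.09000000000000036
red [305.2308 192.    ] 26 err 0.12180917038758664 side 1 angle 0.09000000000000036
tab centre px [291.102 201.938] 155.02777777777777 expected z45/z49 [290.5894 202.3122] [290.519  201.2613]
[(array([342. , 196.9]), np.int32(46)), (array([375. , 201.8]), np.int32(57))]
1 0 [343.5 197.3]
1 0.1 [341.4 196.9]
1 0.2 [339.2 196.4]
1 0.3 [336.9 196. ]
-1 0 [373.2 201.5]
-1 0.1 [375.5 201.7]
-1 0.2 [377.8 201.9]
-1 0.3 [380.2 202.1]
```

Run:
```python
from fit import *
import pickle
s2,_=pickle.load(open("c2.pkl","rb"));s=bot.capture("scene")
def f(c,col,roi):
    r0,r1,c0,c1=roi;S=6
    im=cv2.resize(c["image"][r0:r1,c0:c1],None,fx=S,fy=S,interpolation=cv2.INTER_CUBIC);h=cv2.cvtColor(im,cv2.COLOR_BGR2HSV)
    y=cv2.inRange(h,*col);k,l,sta,ce=cv2.connectedComponentsWithStats(y);j=np.argmax(sta[1:,4])+1
    return ((ce[j]+.5)/S-.5+[c0,r0]).round(2),sta[j,4]/36
for c in(s2,s): print("tab",f(c,((18,110,60),(32,255,255)),(185,245,250,330)),"green",f(c,((40,90,20),(90,255,255)),(195,235,270,315)))
# vertical shift of board patches left/right by subpixel phase correlation of top-edge strips
g=lambda c:cv2.cvtColor(c["image"],cv2.COLOR_BGR2GRAY).astype(np.float32)
for n,(c0,c1) in dict(minusY=(278,286),tab=(285,298),plusY=(299,308)).items():
    A=g(s2)[190:222,c0:c1];B=g(s)[190:222,c0:c1];best=[]
    for d in np.arange(-1,3,.1):
        M=np.float32([[1,0,0],[0,1,d]]);W=cv2.warpAffine(A,M,(c1-c0,32),flags=cv2.INTER_CUBIC,borderMode=cv2.BORDER_REPLICATE);best.append((np.abs(W[4:-4]-B[4:-4]).mean(),d))
    print(n,min(best))
```

```text
tab (array([290.79, 200.79]), np.float64(152.02777777777777)) green (array([291.31, 213.91]), np.float64(453.3888888888889))
tab (array([291.09, 201.93]), np.float64(154.72222222222223)) green (array([291.37, 215.08]), np.float64(442.6388888888889))
minusY (np.float32(3.6770833), np.float64(0.9999999999999996))
tab (np.float32(3.5798175), np.float64(1.0999999999999996))
plusY (np.float32(33.64936), np.float64(0.09999999999999964))
```

```bash
python3 -c "
from rig import bot
print(bot.hand_in())"
```

```text
the job is handed in; nothing more can be done
None
```

The job is handed in. The sensor card stands in the guides with its component side to the display, pressed about 4 mm down onto its seat, and both levers came up firm and read about 0.09 rad. The hand-in returned no verdict.

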